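# Take a pressed badge out of the press die and lay it in its tray

### The job

A blue button badge has just been pressed and still sits in the die of the badge press. Pull the die slide all the way out by its red knob, lift the badge out of the die, and lay it gently, face up and flat, on the floor of the blue tray beside the blue badge already there; do not drop it, and leave the other badges, the stapler, the hole punch and the stack of blanks where they are.

Things in the scene. Friction and masses are not known exactly. Their poses are not given: they have to be found in the camera images.
- press: Grey badge press, fixed, front to the robot. Origin on the counter under the die's home centre; local -x is its front. Base 340 x 170 mm (x -190..150), 18 mm high; guide rails at y +-71, 34 mm high. A 48 mm ram hangs over the home place, underside 75 mm up, on an arm (x -22..135, z 210..255, 46 wide); column at x 75..135; lever behind, up to 420 mm.
- die_slide (a joint): Travel of the die slide in m: 0 = home under the ram (as it starts), 0.12 = pulled all the way out along the press's local -x. About 3 N of friction; it stays where it is left.
- knob_grip (a point): Grip point of the slide's red knob: upright cylinder 24 mm across, 38 to 74 mm above the counter, this point on its axis at 58 mm, 110 mm in front (local -x) of the die centre. The tongue under it is 40 mm wide, top 30 mm up. Axes as the press's. Pinched from above with the fingers closing along local y, the gripper stays clear of the ram.
- die_seat (a point): Centre of the die cavity's floor, 40 mm above the counter; moves with the slide, axes as the press's. The die is a steel ring, 61 mm inside, 84 mm outside, top 50 mm up (cavity 10 mm deep). At local +y and -y a notch 37 mm wide opens the ring for the fingers; the notch floor (slide plate, 124 mm wide in y) is 30 mm up.
- badge: The pressed blue button badge in the die: disc 58 mm across, 12 mm thick, blue domed face up with a white middle, steel back; about 30 g. Origin at the centre of its underside, z out of its face. It stands 2 mm above the die ring; 1.5 mm of play all round.
- tray_blue: Blue open tray fixed to the counter, 150 x 200 mm (x, y), walls 4 mm thick and 22 mm high. Origin at the centre of its underside; the inner floor is 4 mm up. The badge already there lies in its local -y half; the local +y half (about y = +45 mm) is free.
- tray_yellow: Yellow tray, same size, for the other badges: the wrong one. The two trays may change places.
- blue_sample: Finished blue badge, same as the other, lying in the blue tray about 50 mm to local -y of its centre. To be left alone.
- yellow_sample: Yellow badge, same size, lying in the yellow tray. To be left alone.
- stapler: Black stapler between the near tray and the press, 135 x 34 x 46 mm, origin at its underside.
- punch: Black and grey hole punch left of the press, 110 x 130 x 72 mm, origin at its underside.
- blanks: Stack of bare steel badge blanks, 58 mm across, 42 mm high, left of the press.
Not all that is in view belongs to the job. What is shaped like the badge but green or orange is not meant.

How it is judged (in metres and radians):
On the way, in this order (a step that is already met when the one before it is completed fails the run):
1. the die slide is pulled out to its stop, the badge still in the die (value of joint die_slide above 0.108 m and distance between badge and die_seat below 0.008 m), for 0.2 s.
2. the badge is lifted out of the die (z of badge in the frame of die_seat above 0.03 m), for 0.1 s.
At the end, for the whole second after the job is handed in: The badge lies in the blue tray, within 46 mm (x) and 71 mm (y) of its centre, its underside within 4 mm of the tray floor (not on another badge or the rim), face up and level within 0.12 rad, at rest and released (x of badge in the frame of tray_blue between -0.046 and 0.046 m and y of badge in the frame of tray_blue between -0.071 and 0.071 m and z of badge in the frame of tray_blue between 0.001 and 0.008 m and angle between badge's own z axis and vertical below 0.12 rad and linear speed of badge below 0.02 m/s and angular speed of badge below 0.2 rad/s and contact force between badge and the fingers below 0.05 N); the robot touches nothing.
It fails at once if the badge is dropped or thrown (falls or flies faster than 0.6 m/s with no finger on it) (linear speed of badge above 0.6 m/s and contact force between badge and the fingers below 0.05 N).
It fails at once if one of the badges already in the trays is moved more than 20 mm (distance of any of blue_sample, yellow_sample from where it was at the start of the episode above 0.02 m).
It fails at once if the stapler, hole punch or stack of blanks is moved more than 20 mm (distance of any of stapler, punch, blanks from where it was at the start of the episode above 0.02 m).
It also fails if it takes over 58 s, if anything falls off the work surface, if the arm or the gripper's body presses on something with over 40 N, if the wrist force passes 120 N, or if a joint passes its speed limit or range.

### The arm

A 6-joint arm with a two-finger parallel gripper is mounted at the origin on the work surface. World frame = base frame: x ahead of the robot, y to its left, z up, the work surface at z = 0. Lengths are in m, angles in degrees, forces in N, time in s.
With the tool pointing down it reaches from about 0.325 to 0.9 m from the base axis. Payload 6.1 kg.
Tool frame: the origin (TCP) lies between the finger pads; the fingertips stand 8 mm ahead of it and the grasp point (between the pads) lies 11 mm behind it; z points along the fingers, y is the direction in which the jaws open and shut (so a half turn about z gives the same grasp; the last joint's range is limited). The gripper opens to 87 mm and grips with 3 to 60 N. Pads are 19 mm wide; open, the fingers measure 117 mm over their backs; the gripper's body (75 mm by 190 mm) begins 51 mm behind the grasp point.
Start: joints at [69.952, 12.628, 87.462, -0, 79.91, -7.225], TCP at [0.139, 0.609, 0.231] pointing down, gripper open.
Joint ranges: [-170.65, 170.65], [-52.31, 119.04], [5.05, 147.46], [-71.25, 251.25], [11.57, 151.72], [-153.62, 153.62]. Speed limits (degrees/s): [147.25, 147.25, 172.46, 180, 180, 180].

### API

Orientations are given as [roll, pitch, yaw] about the fixed x, y, z axes, in that order (R = Rz(yaw) Ry(pitch) Rx(roll)).
In Python, from workcell import status, vision, r gives the robot as it stands.
- The arm moves only by the tool apply_moves, never from a script. Its argument "motion" is a list of rows, each an object with "translation": the shift along the tool's x, y, z in cm, a list of three; "dr": the turn, a rotation vector about the tool's x, y, z in degrees, a list of three. A call has 1 to 12 rows; each row is the pose to reach, as a shift and turn from the pose commanded when the call began, along the tool's axes at that moment; what a row does not reach only later rows make up. A row lasts 1/10 s, in which the tool goes at most 50 mm and 8.59 degrees, less where a joint would pass 70% of its speed; a pose out of reach is approached as far as the arm can. A call with a gripper value outside its range is refused whole. "claw" is the finger opening in cm, from 0 to 8.7, set as the call begins (left out, the last holds). The fingers move at their own pace and stop on an object; "newtons" is the grip in N (left out, the last holds). Time passes only in rows, so rows that repeat a pose let the fingers close. It gives the time, the measured TCP pose, the force and the opening at its end, in the units of the state.
- status.state(): the state, without advancing time (a new reading comes with each control period).
- vision.capture(name): name is "scene" or "top"; returns a dict with "img" (384x512x3 uint8, blue, green, red), "fov_y" (degrees; the focal length in pixels is half the picture's height over the tangent of half this angle, whatever the lens; pixels are square), "cx", "cy" (the principal point, pixels), "distortion" ([k1, k2, p1, p2, k3] as OpenCV has them; the pictures are not rectified), "origin" and "orientation" of the camera in the world. Camera axes: x right, y down, z forward; pixel columns grow to the right and rows downward; lengths in m; the calibration is good to about 2 mm. A picture is of the moment at which its call begins. There is no depth.
- r.hand_in(): hands the job in, once; it reports no verdict.
The state is a dict: "t": time; "joint_positions": joint angles; "dq": joint speeds; "effort": joint torques, N m; "eef_pos": TCP position; "tool_rot": TCP orientation; "force": force on the tool from outside, world axes, zero at the start; "ft_torque": the same for the moment, N m; "width": finger opening in m.
Only numpy, scipy, OpenCV 4.12 (cv2) and the standard library are available. Lean on these libraries where they do the work, as an engineer would, in place of code of your own. Each camera call takes 0.05 s, during which the arm holds its last target. There are 200 camera calls.

## Working session

There is one attempt and no reset: what is moved stays moved. The work goes in short steps, Python scripts to look and compute and a tool call to move; the robot and the scene stay as the last step left them, time stands still between calls to the robot, and variables do not carry over. Pictures are saved under pics/ and viewed, about 8 in all and at most 12, crops included, and the job is handed in when it is done.

Besides the shell and the picture viewer there is one more tool, called as name(argument=value, ...), one argument or row to a line, values as JSON. apply_moves: Moves the arm, as the interface text tells. Its arguments: {"type":"object","properties":{"motion":{"type":"array","items":{"type":"object","properties":{"translation":{"type":"array","items":{"type":"number"}},"dr":{"type":"array","items":{"type":"number"}}}}},"claw":{"type":"number"},"newtons":{"type":"number"}},"required":["motion"]}

```bash
mkdir -p pics; python3 - <<'E'
from workcell import status, vision, r
import cv2,json
for n in("scene","top"):
    c=vision.capture(n); cv2.imwrite(f"pics/{n}0.png",c["img"]); print({k:v for k,v in c.items() if k!="img"})
print(status.state())
E
```

```text
{'fov_y': 43.74500415817741, 'cx': 251.52418335690345, 'cy': 193.92402984038435, 'distortion': array([0.00599512, 0.        , 0.        , 0.        , 0.        ]), 'origin': array([1.09139198, 0.98665428, 0.79800497]), 'orientation': array([-123.69492548,   -0.66298113,  149.4591681 ])}
{'fov_y': 43.47474206145943, 'cx': 248.70162108472982, 'cy': 194.10046585233493, 'distortion': array([-0.11895611,  0.        ,  0.        ,  0.        ,  0.        ]), 'origin': array([0.32095298, 0.02653145, 1.26289899]), 'orientation': array([-1.70417178e+02, -1.61293324e-02, -8.94901576e+01])}
{'t': 0.1, 'joint_positions': array([ 6.99522599e+01,  1.26716207e+01,  8.75184930e+01,  1.74205984e-03,
        7.99096608e+01, -7.22769219e+00]), 'dq': array([-0.02511867, -0.04071056, -0.15598782, -0.01596866,  0.05454485,
       -0.00541694]), 'effort': array([ 2.81401499e-04, -4.95944238e+01, -3.88518333e+01,  7.01892399e-02,
        5.15923358e-02, -6.60809656e-05]), 'eef_pos': array([0.13851872, 0.60890809, 0.22954355]), 'tool_rot': array([-1.79901234e+02, -1.42538572e-02,  1.67179633e+02]), 'force': array([ 0.10096069,  0.04738029, -0.19174128]), 'ft_torque': array([ 0.02208442, -0.02074365, -0.05171878]), 'width': 0.08703789141118586}
```

View pics/scene0.png

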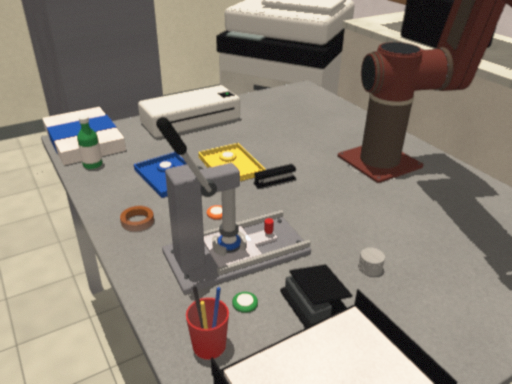

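View pics/top0.png

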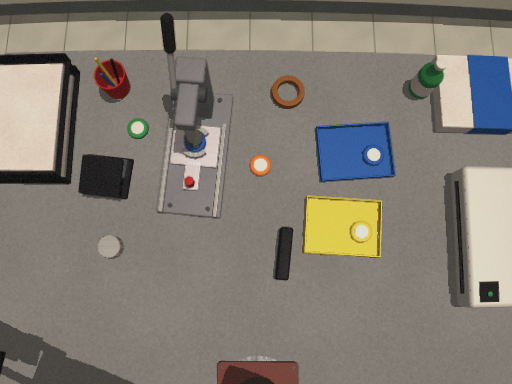

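The scene view shows the press at about (235,240), with the blue badge under the ram at (230,242). In the top view:
- **Press:** the red knob is at (189,182), the die at (195,143), and the base runs from (195,95) to (190,216).
- **Trays:** the blue tray is at (355,152) with its sample at (374,155). The yellow tray is at (343,227).
- **Look-alikes:** green at (138,128) and orange at (260,165). Neither is the badge meant. The blue one in the die fits the description.

I'll confirm with one enlarged crop and measure.

```bash
cat > h.py <<'E'
import numpy as np, cv2
from scipy.spatial.transform import Rotation as R
from workcell import status, vision, r
def cam(c):
    f=192/np.tan(np.radians(c["fov_y"]/2))
    K=np.array([[f,0,c["cx"]],[0,f,c["cy"]],[0,0,1]])
    return K,c["distortion"],R.from_euler("xyz",c["orientation"],degrees=True).as_matrix(),c["origin"]
def ray(c,uv,z):
    K,D,M,o=cam(c)
    p=cv2.undistortPoints(np.array(uv,float).reshape(-1,1,2),K,D)[:,0]
    d=np.c_[p,np.ones(len(p))]@M.T
    return o+d*((z-o[2])/d[:,2:])
def proj(c,P):
    K,D,M,o=cam(c)
    return cv2.projectPoints(np.array(P,float).reshape(-1,1,3),cv2.Rodrigues(M.T)[0],-M.T@o,K,D)[0][:,0]
def hsv(c): return cv2.cvtColor(c["img"],cv2.COLOR_BGR2HSV)
def blobs(m,box,amin=20):
    x0,y0,x1,y1=box; k=np.zeros_like(m); k[y0:y1,x0:x1]=m[y0:y1,x0:x1]
    n,l,s,ce=cv2.connectedComponentsWithStats(k)
    return [(s[i],ce[i],(l==i).astype(np.uint8)) for i in range(1,n) if s[i][4]>=amin]
E
python3 - <<'E'
from h import *
c=vision.capture("top"); H=hsv(c)
red=cv2.inRange(H,(0,150,90),(8,255,255))|cv2.inRange(H,(172,150,90),(180,255,255))
for s,ce,_ in blobs(red,(160,150,230,220)): print("knob",s,ce,ray(c,[ce],.07)[:,:2])
bl=cv2.inRange(H,(100,120,40),(125,255,255))
for s,ce,m in blobs(bl,(150,100,420,200)):
    b=cv2.boxPoints(cv2.minAreaRect(cv2.findNonZero(m))); print("blue",s,ce,b.tolist()); print(ray(c,b,.018)[:,:2],ray(c,b,.018)[:,:2].mean(0))
cr=c["img"][85:225,150:270]; cv2.imwrite("pics/cr.png",cv2.resize(cr,None,fx=4,fy=4,interpolation=cv2.INTER_CUBIC))
E
```

```text
knob [185 177   9   9  63] [188.82539683 181.06349206] [[0.55441954 0.1796802 ]]
blue [ 316  122   79   60 3910] [353.74450128 151.06342711] [[315.2306823730469, 126.03646087646484], [390.6836853027344, 120.74150848388672], [394.5550231933594, 175.90841674804688], [319.1020202636719, 181.203369140625]]
[[ 0.71901845 -0.14983842]
 [ 0.73760062 -0.35757697]
 [ 0.58384972 -0.36081256]
 [ 0.56732449 -0.15754365]] [ 0.65194832 -0.2564429 ]
blue [185 135  21  17 110] [196.70909091 145.90909091] [[184.25775146484375, 143.32989501953125], [203.46392822265625, 134.7938232421875], [208.41238403320312, 145.9278564453125], [189.20620727539062, 154.46392822265625]]
[[0.66749213 0.20189148]
 [0.69153278 0.15095513]
 [0.66070376 0.13687008]
 [0.63685391 0.18759497]] [0.66414565 0.16932791]
```

View pics/cr.png

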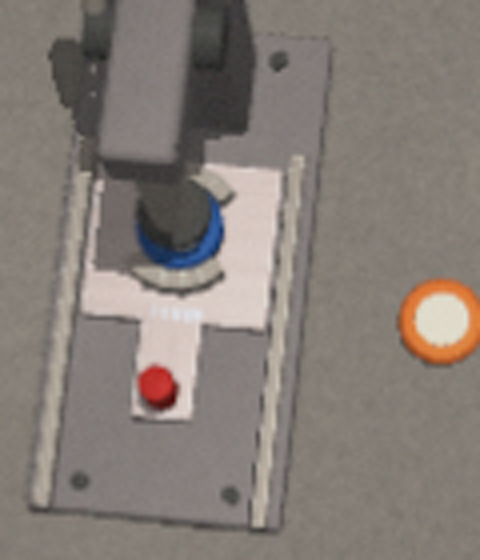

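The crop confirms the blue-rimmed badge in the die under the ram, partly hidden at crop (180,235). The knob is at (157,388) and the base corners are at (30,510), (280,528) and (331,38).

```bash
python3 - <<'E'
from h import *
c=vision.capture("top"); s=vision.capture("scene")
g=lambda p:[150+p[0]/4-.4,85+p[1]/4-.4]
P=ray(c,[g((30,510)),g((280,528)),g((331,38))],.018)[:,:2]
print(P); f=P[1]-P[0]; e=P[2]-P[1]
print("yaw front",np.degrees(np.arctan2(f[0],-f[1])) , "edge",np.degrees(np.arctan2(e[1],e[0])),np.linalg.norm(f),np.linalg.norm(e))
Q=ray(c,[g((266,528)),g((297,158)),g((40,506)),g((85,172))],.034)[:,:2]
for a,b in((0,1),(2,3)): d=Q[b]-Q[a]; print("rail",np.degrees(np.arctan2(d[1],d[0])))
# blue tray corners, rim z 22
H=hsv(c); bl=cv2.inRange(H,(100,120,40),(125,255,255))
m=max(blobs(bl,(290,100,420,200)),key=lambda b:b[0][4])[2]
pts=cv2.findNonZero(cv2.morphologyEx(m,cv2.MORPH_OPEN,np.ones((2,2))))[:,0].astype(float)
W=ray(c,pts,.022)[:,:2].astype(np.float32); q=cv2.minAreaRect(W); print("tray",q)
w=cv2.inRange(H,(0,0,150),(180,80,255))
for S,ce,_ in blobs(w,(330,135,390,170),30): print("sample",S,ce,ray(c,[ce],.016))
Hs=hsv(s)
red=cv2.inRange(Hs,(0,150,70),(8,255,255))|cv2.inRange(Hs,(172,150,70),(180,255,255))
for S,ce,_ in blobs(red,(250,210,290,250)): print("knob scene",S,ce,ray(s,[ce],.056)[:,:2],ray(s,[ce],.06)[:,:2])
E
```

```text
[[0.48121128 0.26732606]
 [0.47105349 0.10326982]
 [0.80778161 0.07518782]]
yaw front -3.543031650224419 edge -4.7672450090630685 0.16437041047585169 0.3378970606301644
rail -3.569115305598683
rail -5.284938170095652
tray ((0.6476635932922363, -0.2571221888065338), (0.1515076607465744, 0.2014598846435547), 4.561067581176758)
sample [367 148  14  13 144] [373.36111111 154.20833333] [[ 0.64319168 -0.30602131  0.016     ]]
knob scene [265 218   8  16 109] [268.47706422 225.22018349] [[0.55394606 0.17765885]] [[0.55684333 0.18201998]]
```

apply_moves(
  claw=8.7,
  motion=[
    {"translation": [-1, -0.7, 0], "dr": [0, 0, -0.5]},
    {"translation": [-4, -2.6, 0], "dr": [0, 0, -1]},
    {"translation": [-8, -5.2, 0], "dr": [0, 0, -2]},
    {"translation": [-12, -7.8, 0], "dr": [0, 0, -3]},
    {"translation": [-16, -10.4, 0], "dr": [0, 0, -4]},
    {"translation": [-20, -13, 0], "dr": [0, 0, -5]},
    {"translation": [-24, -15.6, 0], "dr": [0, 0, -6]},
    {"translation": [-28, -18.2, 0], "dr": [0, 0, -7]},
    {"translation": [-32, -20.8, 0], "dr": [0, 0, -8]},
    {"translation": [-36, -23.4, 1], "dr": [0, 0, -8]},
    {"translation": [-39, -25.3, 2], "dr": [0, 0, -8]},
    {"translation": [-40, -26, 2], "dr": [0, 0, -8]},
  ],
)

```text
t: 1.45
eef_pos: [0.4723, 0.2634, 0.2091]
tool_rot: [-179.9, -0.1, 175.0]
force: [-0.3, -0.3, -0.2]
width: 0.0876
```

```bash
cat >> h.py <<'E'
def goto(x,y,z,yaw):
    s=status.state(); M=R.from_euler("xyz",s["tool_rot"],degrees=True)
    T=R.from_euler("xyz",[180,0,yaw],degrees=True)
    print("t",s["t"],"pos",s["eef_pos"].round(4),"rot",s["tool_rot"].round(2),"F",s["force"].round(1),"w",s["width"].round(4))
    print("cm",(100*M.inv().apply(np.array([x,y,z])-s["eef_pos"])).round(2),"dr",(M.inv()*T).as_rotvec(degrees=True).round(2))
E
python3 -c "
from h import *
goto(.555,.18,.12,175.4)"
```

```text
Traceback (most recent call last):
  File "h.py", line 24, in goto
    print("t",s["t"],"pos",s["eef_pos"].round(4),"rot",s["tool_rot"].round(2),"F",s["force"].round(1),"w",s["width"].round(4))
                                                                                                          ^^^^^^^^^^^^^^^^
AttributeError: 'float' object has no attribute 'round'
```

apply_moves(
  motion=[
    {"translation": [-1, -0.8, 0.5]},
    {"translation": [-3, -2.5, 2]},
    {"translation": [-5.5, -4.6, 4]},
    {"translation": [-7.5, -6.2, 6]},
    {"translation": [-8.6, -7.2, 8]},
    {"translation": [-9, -7.5, 9]},
    {"translation": [-9, -7.5, 9]},
  ],
)

```text
$.motion[0]: bad value
```

```bash
sed -i 's/s\["width"\].round(4)/round(s["width"],4)/' h.py; python3 - <<'E'
from h import *
goto(.555,.18,.047,175.4)
t=vision.capture("top");s=vision.capture("scene")
K=[.555,.18,.056]; print(proj(s,[K]),proj(t,[K]))
a=cv2.resize(s["img"][150:290,170:330],None,fx=4,fy=4,interpolation=cv2.INTER_CUBIC)
cv2.imwrite("pics/near.png",a)
E
```

```text
t 1.45 pos [0.4723 0.2634 0.2091] rot [-1.7989e+02 -8.0000e-02  1.7498e+02] F [-0.3 -0.3 -0.2] w 0.0876
cm [-8.99 -7.56 16.21] dr [-0.11 -0.08 -0.42]
[[268.61746177 225.83235874]] [[189.37534413 181.89678621]]
```

View pics/near.png

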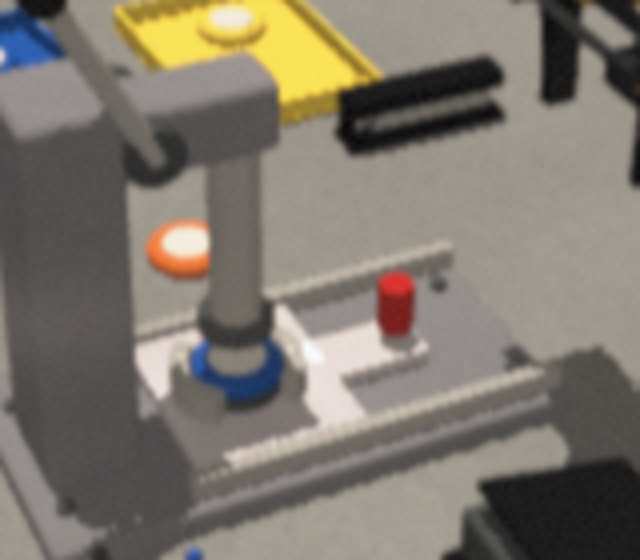

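The move was refused because it had no "dr". The crop shows the blue badge in its die at (237,365), the knob at (396,303) and the gripper still off to the upper right. The knob estimate projects to within 1 px of the knob in both views.

apply_moves(
  motion=[
    {"translation": [-1, -0.8, 0.5], "dr": [0, 0, 0]},
    {"translation": [-3, -2.5, 2], "dr": [0, 0, 0]},
    {"translation": [-5.5, -4.6, 4], "dr": [0, 0, -0.4]},
    {"translation": [-7.5, -6.2, 6], "dr": [0, 0, -0.4]},
    {"translation": [-8.6, -7.2, 8], "dr": [0, 0, -0.4]},
    {"translation": [-9, -7.6, 9], "dr": [0, 0, -0.4]},
    {"translation": [-9, -7.6, 9], "dr": [0, 0, -0.4]},
  ],
)

```text
t: 2.25
eef_pos: [0.553, 0.184, 0.1188]
tool_rot: [-180.0, -0.2, 175.6]
force: [0.0, 0.4, 0.2]
width: 0.0866
```

```bash
python3 - <<'E'
from h import *
goto(.555,.18,.048,175.4)
s=vision.capture("top")
a=cv2.resize(s["img"][130:230,130:250],None,fx=5,fy=5,interpolation=cv2.INTER_CUBIC)
cv2.imwrite("pics/near2.png",a)
E
```

```text
t 2.25 pos [0.553  0.184  0.1188] rot [-179.96   -0.19  175.61] F [0.  0.4 0.2] w 0.0866
cm [-0.26 -0.38  7.08] dr [-0.04 -0.19  0.21]
```

View pics/near2.png

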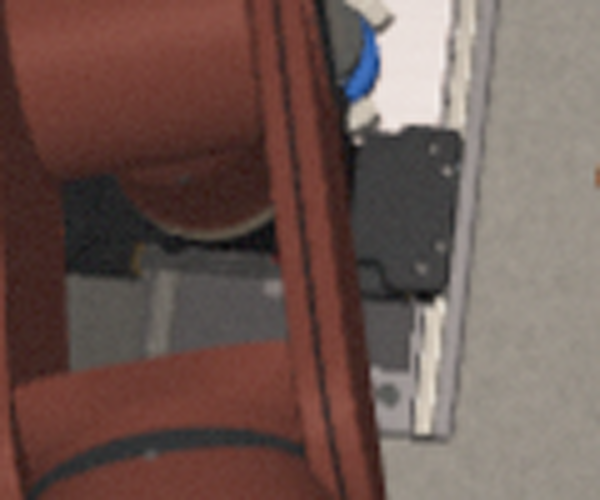

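From above the arm hides the knob, and the gripper body lies across the press as planned. I'll go down on the knob and pinch it.

apply_moves(
  motion=[
    {"translation": [-0.2, -0.3, 1], "dr": [0, 0, 0]},
    {"translation": [-0.2, -0.3, 3], "dr": [0, 0, 0]},
    {"translation": [-0.2, -0.3, 5], "dr": [0, 0, 0]},
    {"translation": [-0.2, -0.3, 6.5], "dr": [0, 0, 0]},
    {"translation": [-0.2, -0.3, 7.0], "dr": [0, 0, 0]},
    {"translation": [-0.2, -0.3, 7.0], "dr": [0, 0, 0]},
    {"translation": [-0.2, -0.3, 7.0], "dr": [0, 0, 0]},
  ],
)

```text
t: 3.0
eef_pos: [0.5568, 0.1809, 0.0514]
tool_rot: [180.0, 0.1, 175.6]
force: [-0.5, -0.2, 0.6]
width: 0.0871
```

apply_moves(
  claw=1.5,
  newtons=20,
  motion=[
    {"translation": [0, 0, 0], "dr": [0, 0, 0]},
    {"translation": [0, 0, 0], "dr": [0, 0, 0]},
    {"translation": [0, 0, 0], "dr": [0, 0, 0]},
    {"translation": [0, 0, 0], "dr": [0, 0, 0]},
    {"translation": [0, 0, 0], "dr": [0, 0, 0]},
    {"translation": [0, 0, 0], "dr": [0, 0, 0]},
    {"translation": [0, 0, 0], "dr": [0, 0, 0]},
    {"translation": [0, 0, 0], "dr": [0, 0, 0]},
  ],
)

```text
t: 3.8
eef_pos: [0.556, 0.1807, 0.0505]
tool_rot: [-180.0, -0.0, 175.6]
force: [-0.0, -0.5, -0.5]
width: 0.0312
```

```bash
python3 -c "
from h import *
goto(.435,.1895,.048,175.4)"
```

```text
t 3.8 pos [0.556  0.1807 0.0505] rot [-1.8000e+02 -1.0000e-02  1.7558e+02] F [-0.  -0.5 -0.5] w 0.0312
cm [12.14 -0.06  0.25] dr [-0.   -0.01  0.18]
```

apply_moves(
  motion=[
    {"translation": [0, 0, 0], "dr": [0, 0, 0]},
    {"translation": [0, 0, 0], "dr": [0, 0, 0]},
    {"translation": [0, 0, 0], "dr": [0, 0, 0]},
    {"translation": [0, 0, 0], "dr": [0, 0, 0]},
  ],
)

```text
t: 4.2
eef_pos: [0.5559, 0.1791, 0.0504]
tool_rot: [-179.8, -0.0, 175.6]
force: [-0.5, -5.9, 0.9]
width: 0.0234
```

apply_moves(
  motion=[
    {"translation": [0.3, -0.1, 0], "dr": [0, 0, 0]},
    {"translation": [1, -0.1, 0], "dr": [0, 0, 0]},
    {"translation": [2, -0.1, 0], "dr": [0, 0, 0]},
    {"translation": [3.2, -0.1, 0], "dr": [0, 0, 0]},
    {"translation": [4.4, -0.1, 0], "dr": [0, 0, 0]},
    {"translation": [5.6, -0.1, 0], "dr": [0, 0, 0]},
    {"translation": [6.8, -0.1, 0], "dr": [0, 0, 0]},
    {"translation": [8, -0.1, 0], "dr": [0, 0, 0]},
    {"translation": [9.2, -0.1, 0], "dr": [0, 0, 0]},
    {"translation": [10.2, -0.1, 0], "dr": [0, 0, 0]},
    {"translation": [10.8, -0.1, 0], "dr": [0, 0, 0]},
    {"translation": [11.1, -0.1, 0], "dr": [0, 0, 0]},
  ],
)

```text
t: 5.4
eef_pos: [0.4445, 0.1885, 0.0504]
tool_rot: [180.0, -0.0, 175.6]
force: [3.3, -1.4, -5.5]
width: 0.0235
```

apply_moves(
  motion=[
    {"translation": [0.3, 0, 0], "dr": [0, 0, 0]},
    {"translation": [0.6, 0, 0], "dr": [0, 0, 0]},
    {"translation": [0.9, 0, 0], "dr": [0, 0, 0]},
    {"translation": [0.9, 0, 0], "dr": [0, 0, 0]},
    {"translation": [0.9, 0, 0], "dr": [0, 0, 0]},
  ],
)

```text
t: 5.9
eef_pos: [0.4363, 0.1892, 0.0505]
tool_rot: [180.0, -0.0, 175.6]
force: [2.8, 0.7, -6.5]
width: 0.0232
```

apply_moves(
  motion=[
    {"translation": [0.2, 0, 0], "dr": [0, 0, 0]},
    {"translation": [0.3, 0, 0], "dr": [0, 0, 0]},
    {"translation": [0.3, 0, 0], "dr": [0, 0, 0]},
    {"translation": [0.3, 0, 0], "dr": [0, 0, 0]},
  ],
)

```text
t: 6.3
eef_pos: [0.4362, 0.1892, 0.0506]
tool_rot: [179.9, 0.4, 175.6]
force: [14.6, 0.9, -18.3]
width: 0.0235
```

apply_moves(
  claw=6,
  motion=[
    {"translation": [0, 0, 0], "dr": [0, 0, 0]},
    {"translation": [0, 0, 0], "dr": [0, 0, 0]},
    {"translation": [0, 0, 0], "dr": [0, 0, 0]},
    {"translation": [0, 0, 0], "dr": [0, 0, 0]},
    {"translation": [0, 0, -1], "dr": [0, 0, 0]},
    {"translation": [0, 0, -3], "dr": [0, 0, 0]},
    {"translation": [0, 0, -6], "dr": [0, 0, 0]},
    {"translation": [3, 0, -9], "dr": [0, 0, 0]},
    {"translation": [6, 0, -11], "dr": [0, 0, 0]},
    {"translation": [9, 0, -12], "dr": [0, 0, 0]},
    {"translation": [10, 0, -12], "dr": [0, 0, 0]},
  ],
)

```text
t: 7.4
eef_pos: [0.3328, 0.1974, 0.1726]
tool_rot: [179.9, 0.2, 175.6]
force: [1.0, 0.8, 0.7]
width: 0.0599
```

```bash
python3 - <<'E'
from h import *
goto(.546,.18,.1,175.4)
t=vision.capture("top");s=vision.capture("scene")
for n,c,w in(("top",t,(150,140,230,220)),("scene",s,(210,190,310,270))):
    H=hsv(c); bl=cv2.inRange(H,(98,120,40),(125,255,255))
    for S,ce,m in blobs(bl,w):
        (x,y),ax,an=cv2.fitEllipse(cv2.findNonZero(m)); print(n,S,ce,(x,y),ax,ray(c,[ce],.046),ray(c,[(x,y)],.046))
    wh=(w[0],w[1]); a=cv2.resize(c["img"][w[1]:w[3],w[0]:w[2]],None,fx=4,fy=4,interpolation=cv2.INTER_CUBIC)
    a=cv2.copyMakeBorder(a,0,320-a.shape[0],0,400-a.shape[1],0); globals()[n]=a
cv2.imwrite("pics/out.png",np.hstack([top,scene]))
E
```

```text
t 7.4 pos [0.3328 0.1974 0.1726] rot [1.7991e+02 1.7000e-01 1.7564e+02] F [1.  0.8 0.7] w 0.0599
cm [-21.37  -0.13   7.32] dr [0.09 0.17 0.24]
top [179 176  21  21 177] [189.46327684 186.25423729] (189.14996337890625, 185.8179473876953) (18.794200897216797, 18.987937927246094) [[0.54551638 0.18070102 0.046     ]] [[0.54665181 0.18154483 0.046     ]]
scene [262 223  21  14 107] [273.24299065 230.73831776] (271.90081787109375, 226.54493713378906) (15.189156532287598, 19.390329360961914) [[0.54845878 0.19226221 0.046     ]] [[0.54202827 0.17585859 0.046     ]]
```

View pics/out.png

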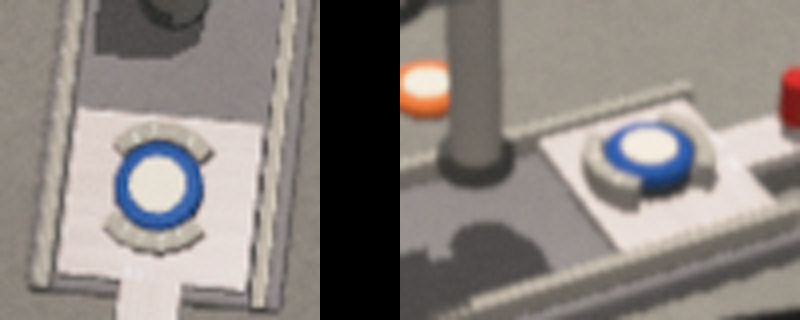

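The stop is reached (14.6 N), and the badge sits clear in the die at (0.546, 0.1805). The notches are at local ±y.

apply_moves(
  claw=7.6,
  motion=[
    {"translation": [-1, 0, 0], "dr": [0, 0, 0]},
    {"translation": [-4, 0, 0], "dr": [0, 0, 0]},
    {"translation": [-8, 0, 0], "dr": [0, 0, 0]},
    {"translation": [-12, 0, 0], "dr": [0, 0, 0]},
    {"translation": [-16, 0, 0], "dr": [0, 0, 0.2]},
    {"translation": [-19, -0.1, 1], "dr": [0, 0, 0.2]},
    {"translation": [-20.8, -0.1, 3], "dr": [0, 0, 0.2]},
    {"translation": [-21.4, -0.1, 5], "dr": [0, 0, 0.2]},
    {"translation": [-21.4, -0.1, 7], "dr": [0, 0, 0.2]},
    {"translation": [-21.4, -0.1, 8], "dr": [0, 0, 0.2]},
    {"translation": [-21.4, -0.1, 8], "dr": [0, 0, 0.2]},
    {"translation": [-21.4, -0.1, 8], "dr": [0, 0, 0.2]},
  ],
)

```text
t: 8.7
eef_pos: [0.5475, 0.1791, 0.0904]
tool_rot: [-180.0, -0.0, 175.4]
force: [0.0, 0.7, -0.2]
width: 0.0759
```

```bash
python3 - <<'E'
from h import *
goto(.546,.1805,.0475,175.4)
E
```

```text
t 8.7 pos [0.5475 0.1791 0.0904] rot [-1.7999e+02 -2.0000e-02  1.7536e+02] F [ 0.   0.7 -0.2] w 0.0759
cm [0.16 0.13 4.29] dr [-0.01 -0.02 -0.04]
```

apply_moves(
  motion=[
    {"translation": [0.1, 0.1, 1], "dr": [0, 0, 0]},
    {"translation": [0.15, 0.13, 2.3], "dr": [0, 0, 0]},
    {"translation": [0.15, 0.13, 3.5], "dr": [0, 0, 0]},
    {"translation": [0.15, 0.13, 4.1], "dr": [0, 0, 0]},
    {"translation": [0.15, 0.13, 4.3], "dr": [0, 0, 0]},
    {"translation": [0.15, 0.13, 4.3], "dr": [0, 0, 0]},
    {"translation": [0.15, 0.13, 4.3], "dr": [0, 0, 0]},
    {"translation": [0.15, 0.13, 4.3], "dr": [0, 0, 0]},
  ],
)

```text
t: 9.5
eef_pos: [0.5461, 0.1809, 0.0481]
tool_rot: [180.0, 0.1, 175.4]
force: [0.8, 0.3, -0.3]
width: 0.0759
```

apply_moves(
  claw=5.2,
  newtons=12,
  motion=[
    {"translation": [0, 0, 0], "dr": [0, 0, 0]},
    {"translation": [0, 0, 0], "dr": [0, 0, 0]},
    {"translation": [0, 0, 0], "dr": [0, 0, 0]},
    {"translation": [0, 0, 0], "dr": [0, 0, 0]},
    {"translation": [0, 0, 0], "dr": [0, 0, 0]},
    {"translation": [0, 0, 0], "dr": [0, 0, 0]},
    {"translation": [0, 0, 0], "dr": [0, 0, 0]},
  ],
)

```text
t: 10.2
eef_pos: [0.5457, 0.1807, 0.0477]
tool_rot: [-180.0, 0.0, 175.4]
force: [-0.0, -0.7, 2.2]
width: 0.0568
```

The gripper closed on the badge at 56.8 mm. On the knob it also read about 0.7 mm low. Next is the lift.

apply_moves(
  motion=[
    {"translation": [0, 0, 0], "dr": [0, 0, 0]},
    {"translation": [0, 0, -0.4], "dr": [0, 0, 0]},
    {"translation": [0, 0, -1.2], "dr": [0, 0, 0]},
    {"translation": [0, 0, -2.4], "dr": [0, 0, 0]},
    {"translation": [0, 0, -4], "dr": [0, 0, 0]},
    {"translation": [0, 0, -6], "dr": [0, 0, 0]},
    {"translation": [0, 0, -8], "dr": [0, 0, 0]},
    {"translation": [0, 0, -9.5], "dr": [0, 0, 0]},
    {"translation": [0, 0, -10], "dr": [0, 0, 0]},
    {"translation": [0, 0, -10], "dr": [0, 0, 0]},
  ],
)

```text
t: 11.2
eef_pos: [0.5463, 0.1809, 0.1489]
tool_rot: [180.0, 0.1, 175.4]
force: [-1.0, -0.3, 0.6]
width: 0.057
```

```bash
python3 - <<'E'
from h import *
goto(.644,-.214,.148,175.4)
s=vision.capture("scene"); p=proj(s,[[.546,.18,.145]])[0].astype(int); print(p)
u,v=p; a=cv2.resize(s["img"][v-50:v+70,max(u-80,0):u+80],None,fx=4,fy=4,interpolation=cv2.INTER_CUBIC); cv2.imwrite("pics/lift.png",a)
E
```

```text
t 11.2 pos [0.5463 0.1809 0.1489] rot [1.7997e+02 1.3000e-01 1.7538e+02] F [-1.  -0.3  0.6] w 0.057
cm [-12.92 -38.58   0.1 ] dr [ 0.03  0.13 -0.02]
[272 195]
```

View pics/lift.png

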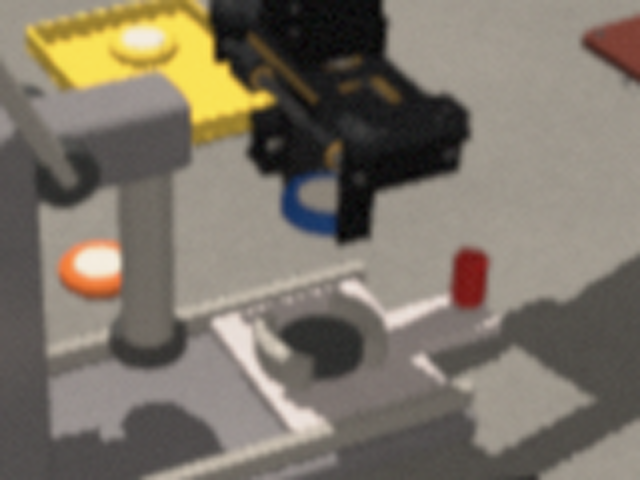

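The badge is held level and the die is empty (crop (320,345)). I'll carry it to the tray, turning the jaws to close along the tray's x so the fingers clear the sample and the walls.

apply_moves(
  motion=[
    {"translation": [0, -1, 0], "dr": [0, 0, 2]},
    {"translation": [0, -3.5, 0], "dr": [0, 0, 8]},
    {"translation": [0, -7, 0], "dr": [0, 0, 15]},
    {"translation": [0, -11, 0], "dr": [0, 0, 22]},
    {"translation": [-1, -15, 0], "dr": [0, 0, 29]},
    {"translation": [-2.5, -19, 0], "dr": [0, 0, 36]},
    {"translation": [-4.5, -23, 0], "dr": [0, 0, 44]},
    {"translation": [-6.5, -27, 0], "dr": [0, 0, 52]},
    {"translation": [-8.5, -31, 0], "dr": [0, 0, 60]},
    {"translation": [-10.5, -34.5, 0], "dr": [0, 0, 67]},
    {"translation": [-12, -37, 0], "dr": [0, 0, 73]},
    {"translation": [-12.9, -38.2, 0], "dr": [0, 0, 77]},
  ],
)

```text
t: 12.45
eef_pos: [0.6426, -0.2138, 0.1457]
tool_rot: [-179.9, -0.0, 97.9]
force: [-0.5, 0.2, 0.3]
width: 0.0567
```

```bash
python3 - <<'E'
from h import *
goto(.644,-.212,.06,94.6)
E
```

```text
t 12.45 pos [ 0.6426 -0.2138  0.1457] rot [-1.7988e+02 -3.0000e-02  9.7910e+01] F [-0.5  0.2  0.3] w 0.0567
cm [0.15 0.18 8.57] dr [-0.12 -0.02  3.31]
```

apply_moves(
  motion=[
    {"translation": [0.1, 0.1, 0.5], "dr": [0, 0, 1]},
    {"translation": [0.15, 0.15, 2], "dr": [0, 0, 3]},
    {"translation": [0.15, 0.15, 4.5], "dr": [0, 0, 3]},
    {"translation": [0.15, 0.15, 7], "dr": [0, 0, 3]},
    {"translation": [0.15, 0.15, 8.5], "dr": [0, 0, 3]},
    {"translation": [0.15, 0.15, 9.2], "dr": [0, 0, 3]},
    {"translation": [0.15, 0.15, 9.5], "dr": [0, 0, 3]},
    {"translation": [0.15, 0.15, 9.5], "dr": [0, 0, 3]},
  ],
)

```text
t: 13.25
eef_pos: [0.6449, -0.2086, 0.0529]
tool_rot: [180.0, 0.0, 95.4]
force: [0.1, 0.6, 0.1]
width: 0.057
```

```bash
python3 - <<'E'
from h import *
goto(.644,-.212,.0125,94.6)
s=vision.capture("scene"); p=proj(s,[[.644,-.24,.03]])[0].astype(int); print(p)
u,v=p; a=cv2.resize(s["img"][v-50:v+50,u-70:u+70],None,fx=5,fy=5,interpolation=cv2.INTER_CUBIC); cv2.imwrite("pics/low.png",a)
E
```

```text
t 13.25 pos [ 0.6449 -0.2086  0.0529] rot [1.7998e+02 1.0000e-02 9.5390e+01] F [0.1 0.6 0.1] w 0.057
cm [-0.33 -0.12  4.04] dr [0.02 0.01 0.79]
[172 169]
```

View pics/low.png

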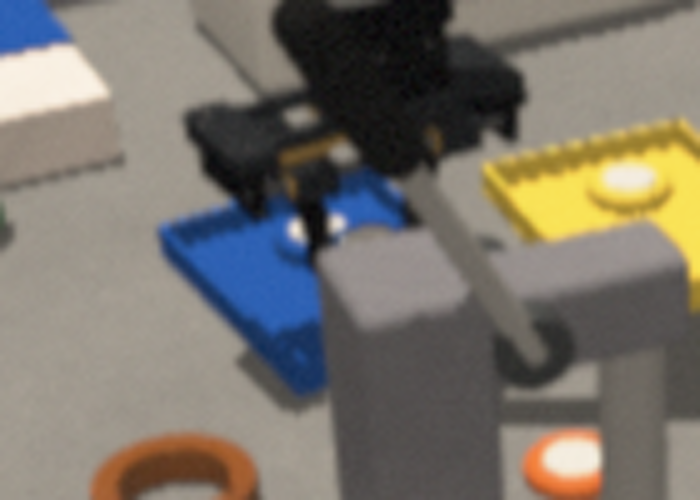

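The gripper is over the blue tray (crop (300,240)), clear of its walls. Lowering slowly now.

apply_moves(
  motion=[
    {"translation": [-0.1, -0.1, 0.5], "dr": [0, 0, 0]},
    {"translation": [-0.3, -0.1, 1.3], "dr": [0, 0, 0.6]},
    {"translation": [-0.3, -0.1, 2.1], "dr": [0, 0, 0.6]},
    {"translation": [-0.3, -0.1, 2.8], "dr": [0, 0, 0.6]},
    {"translation": [-0.3, -0.1, 3.3], "dr": [0, 0, 0.6]},
    {"translation": [-0.3, -0.1, 3.6], "dr": [0, 0, 0.6]},
    {"translation": [-0.3, -0.1, 3.7], "dr": [0, 0, 0.6]},
    {"translation": [-0.3, -0.1, 3.7], "dr": [0, 0, 0.6]},
    {"translation": [-0.3, -0.1, 3.7], "dr": [0, 0, 0.6]},
  ],
)

```text
t: 14.2
eef_pos: [0.6442, -0.2119, 0.0159]
tool_rot: [180.0, 0.0, 94.8]
force: [0.9, -0.6, -0.7]
width: 0.0568
```

apply_moves(
  motion=[
    {"translation": [0, 0, 0.1], "dr": [0, 0, 0]},
    {"translation": [0, 0, 0.2], "dr": [0, 0, 0]},
    {"translation": [0, 0, 0.2], "dr": [0, 0, 0]},
    {"translation": [0, 0, 0.2], "dr": [0, 0, 0]},
  ],
)

```text
t: 14.6
eef_pos: [0.6439, -0.2117, 0.0135]
tool_rot: [-180.0, -0.0, 94.8]
force: [-0.7, -0.2, -0.1]
width: 0.0574
```

apply_moves(
  motion=[
    {"translation": [0, 0, 0.05], "dr": [0, 0, 0]},
    {"translation": [0, 0, 0.1], "dr": [0, 0, 0]},
    {"translation": [0, 0, 0.1], "dr": [0, 0, 0]},
    {"translation": [0, 0, 0.1], "dr": [0, 0, 0]},
  ],
)

```text
t: 15.0
eef_pos: [0.6439, -0.2117, 0.0125]
tool_rot: [-180.0, -0.0, 94.8]
force: [0.4, -0.1, -0.7]
width: 0.0572
```

apply_moves(
  motion=[
    {"translation": [0, 0, 0.05], "dr": [0, 0, 0]},
    {"translation": [0, 0, 0.05], "dr": [0, 0, 0]},
    {"translation": [0, 0, 0.05], "dr": [0, 0, 0]},
  ],
)

```text
t: 15.3
eef_pos: [0.644, -0.2118, 0.0124]
tool_rot: [180.0, 0.0, 94.8]
force: [-2.5, 1.3, 4.4]
width: 0.0567
```

apply_moves(
  claw=7.2,
  motion=[
    {"translation": [0, 0, 0], "dr": [0, 0, 0]},
    {"translation": [0, 0, 0], "dr": [0, 0, 0]},
    {"translation": [0, 0, 0], "dr": [0, 0, 0]},
    {"translation": [0, 0, 0], "dr": [0, 0, 0]},
    {"translation": [0, 0, 0], "dr": [0, 0, 0]},
    {"translation": [0, 0, 0], "dr": [0, 0, 0]},
  ],
)

```text
t: 15.9
eef_pos: [0.6445, -0.2119, 0.0125]
tool_rot: [179.9, 0.0, 94.8]
force: [2.6, 0.1, 3.2]
width: 0.072
```

apply_moves(
  motion=[
    {"translation": [0, 0, -0.5], "dr": [0, 0, 0]},
    {"translation": [0, 0, -2], "dr": [0, 0, 0]},
    {"translation": [0, 0, -5], "dr": [0, 0, 0]},
    {"translation": [0, 0, -9], "dr": [0, 0, 0]},
    {"translation": [0, 0, -13], "dr": [0, 0, 0]},
    {"translation": [-3, 0, -17], "dr": [0, 0, 0]},
    {"translation": [-7, 5, -18], "dr": [0, 0, 0]},
    {"translation": [-11, 9, -18], "dr": [0, 0, 0]},
    {"translation": [-14, 12, -18], "dr": [0, 0, 0]},
    {"translation": [-15, 14, -18], "dr": [0, 0, 0]},
    {"translation": [-15, 14, -18], "dr": [0, 0, 0]},
  ],
)

```text
t: 17.0
eef_pos: [0.7966, -0.3516, 0.1854]
tool_rot: [-179.7, -0.2, 94.7]
force: [-0.3, -0.3, -2.5]
width: 0.0722
```

```bash
python3 - <<'E'
from h import *
goto(.644,-.212,.0125,94.6)
c=vision.capture("top"); H=hsv(c)
w=cv2.inRange(H,(0,0,150),(180,80,255))
for S,ce,m in blobs(w,(318,125,392,178),30): print(S,cv2.fitEllipse(cv2.findNonZero(m)),ray(c,[ce],.016))
cv2.imwrite("pics/end.png",cv2.resize(c["img"][90:300,60:420],None,fx=2.2,fy=2.2,interpolation=cv2.INTER_CUBIC))
E
```

```text
t 17.0 pos [ 0.7966 -0.3516  0.1854] rot [-1.7971e+02 -1.7000e-01  9.4680e+01] F [-0.3 -0.3 -2.5] w 0.0722
cm [ 15.11 -13.98  17.4 ] dr [-0.29 -0.17  0.08]
[332 147  13   9  80] ((338.8089904785156, 150.75531005859375), (6.528275012969971, 10.956915855407715), 110.76213836669922) [[ 0.6516461  -0.21258899  0.016     ]]
```

View pics/end.png

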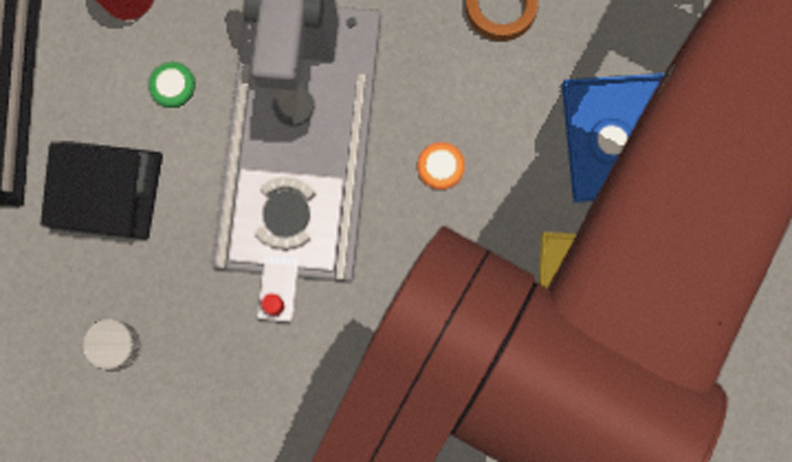

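The badge lies in the blue tray (crop (612,140)). The sample is hidden by the arm, which I retreated outward by mistake. I'll pull it back to the middle and check again.

apply_moves(
  motion=[
    {"translation": [1, -1, 0], "dr": [0, 0, 0]},
    {"translation": [3, -3, 0], "dr": [0, 0, 0]},
    {"translation": [6, -6, -1], "dr": [0, 0, 0]},
    {"translation": [9, -9, -2], "dr": [0, 0, 0]},
    {"translation": [12, -12, -3], "dr": [0, 0, 0]},
    {"translation": [15, -15, -3], "dr": [0, 0, 0]},
    {"translation": [18, -18, -3], "dr": [0, 0, 0]},
    {"translation": [21, -21, -3], "dr": [0, 0, 0]},
    {"translation": [24, -24, -3], "dr": [0, 0, 0]},
    {"translation": [27, -27, -3], "dr": [0, 0, 0]},
    {"translation": [30, -30, -3], "dr": [0, 0, 0]},
    {"translation": [32, -32, -3], "dr": [0, 0, 0]},
  ],
)

```text
t: 18.25
eef_pos: [0.4466, -0.055, 0.2222]
tool_rot: [180.0, -0.0, 94.8]
force: [-0.4, 0.1, -1.0]
width: 0.0718
```

apply_moves(
  motion=[
    {"translation": [2, -1, 0], "dr": [0, 0, 0]},
    {"translation": [5, -2, 0], "dr": [0, 0, 0]},
    {"translation": [7, -3, 0], "dr": [0, 0, 0]},
    {"translation": [8, -3, 0], "dr": [0, 0, 0]},
    {"translation": [8, -3, 0], "dr": [0, 0, 0]},
    {"translation": [8, -3, 0], "dr": [0, 0, 0]},
  ],
)

```text
t: 18.85
eef_pos: [0.4138, 0.0197, 0.2224]
tool_rot: [179.9, 0.0, 94.8]
force: [-0.0, 0.3, -0.3]
width: 0.0718
```

```bash
python3 - <<'E'
from h import *
goto(.644,-.212,.0125,94.6)
c=vision.capture("top"); H=hsv(c)
w=cv2.inRange(H,(0,0,150),(180,80,255))
for S,ce,m in blobs(w,(318,125,392,178),30): print(S,cv2.fitEllipse(cv2.findNonZero(m))[1],ray(c,[ce],.016))
cv2.imwrite("pics/end2.png",cv2.resize(c["img"][110:290,290:420],None,fx=3,fy=3,interpolation=cv2.INTER_CUBIC))
E
```

```text
t 18.85 pos [0.4138 0.0197 0.2224] rot [1.7993e+02 5.0000e-02 9.4820e+01] F [-0.   0.3 -0.3] w 0.0718
cm [-25.    20.97  21.04] dr [0.07 0.05 0.22]
[332 147  14  14 146] (11.037552833557129, 11.229294776916504) [[ 0.6449784  -0.21017716  0.016     ]]
[367 148  14  13 146] (10.740510940551758, 11.515975952148438) [[ 0.64336992 -0.30599617  0.016     ]]
```

View pics/end2.png

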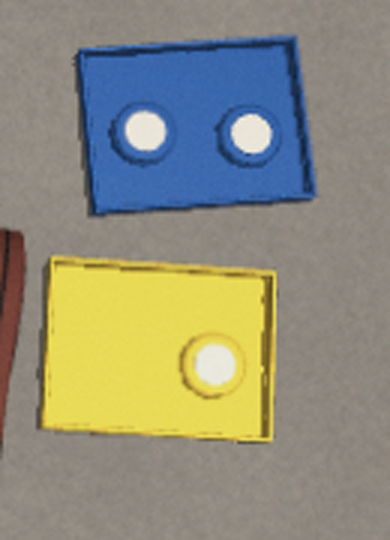

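Both blue badges lie flat side by side in the blue tray, at (145,131) and (250,134). The sample hasn't moved and the arm is clear.

```bash
python3 -c "
from workcell import r; print(r.hand_in())"
```

```text
the job is handed in; nothing more can be done
None
```

The blue badge is face up on the floor of the blue tray, beside the sample, and the job is handed in (no verdict is reported). The arm finished about 19 s in.

**What I did:** I pulled the slide by its knob about 120 mm to its stop, where the force rose to about 15 N. The badge was still in the die at that point. I then gripped it through the notches, lifted it 100 mm and lowered it to the tray floor. I felt contact at about 4 N and let go there.

**Last checks (top camera):**
- **Badge:** it is at (0.645, -0.210), about 47 mm to local +y of the tray centre, so inside the limits. Its white middle looks round, so it appears level.
- **Sample:** the blue sample moved by less than 1 mm from its first reading.
- **Other items:** by eye, the yellow badge, punch and blanks look untouched. I did not measure them, and I did not look at the stapler again after the badge was placed.
- **Robot:** it is clear of everything.

**What went wrong:** one move was refused because it had no turn value. My first retreat also went outward over the tray instead of back toward the base; I felt no contact and reversed it.

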